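# Catch the lid of the brewing instrument case and lower it shut

### The job

Close the white instrument case so that its glassware is not jarred: push the standing lid from behind until it tips over towards the robot, catch it on a finger while it is still well open and let it come to rest there, then lower it on the finger by its yellow lip, never letting it drop, until it lies fully shut. Do not pinch the lid or force it, leave the things in and around the case where they are, and finish with the hand clear.

Things in the scene. Friction and masses are not known exactly. Their poses are not given: they have to be found in the camera images.
- case: Fixed white open case, 150 (x) x 220 (y) x 80 mm high, walls 6 mm, lying on the table; origin at the centre of its underside, z up, its own x points from the front wall (towards the robot) to the hinge at the back. Black ribs inside hold two instruments, all well below the rim.
- lid (a joint): Hinge of the lid, rad: 0 = shut, 1.57 = upright, 1.8 = backward stop; starts at 1.58 to 1.68. Friction (0.045 N m) holds it only within 0.12 to 0.15 rad of upright; tipped further forward it falls by itself, damped (0.29 N m s/rad), slowly at first: some 2 s from 0.2 rad past upright down to 0.6 rad; left alone it bangs shut at about 1 rad/s.
- hinge (a point): Middle of the hinge axis: back wall's top edge, 75 mm behind the case's centre, 80 mm above the table. Axes are the case's; the hinge runs along y. The lid is an aluminium plate reaching 150 mm from the hinge, 220 mm wide, 6 mm thick, about 0.4 kg, with a blue panel on its outer face; when shut its underside lies on the rim.
- lip (a point): Middle of the front edge, on the underside, of the lid's yellow lip: 90 mm wide, 6 mm thick, 180 mm from the hinge axis; when shut it sticks out 30 mm in front of the front wall, so a finger can stay under it to the very end. Its frame turns with the lid: x runs from the lip towards the hinge, z is the lid's outer normal.
- hydrometer: Amber glass hydrometer, 165 mm long, 24 mm thick, lying along y in the front groove of the case; origin under its middle.
- thermometer: Red thermometer tube, 165 mm long, 24 mm thick, lying along y in the rear groove of the case; origin under its middle.
- jar: Small amber jar, 60 mm diameter, 85 mm tall, standing to the left (+y) of the case; origin under its centre.
- tin: Copper-coloured tin with a white top, 56 mm diameter, 70 mm tall, standing to the right (-y) of the case; origin under its centre.
- glass: Beer glass, 72 mm diameter, 140 mm tall, on the left of the table; origin under its centre.
- jug: White measuring jug with a handle, 130 mm diameter, 90 mm tall, on the right of the table; origin under its centre.
- spoon: Steel spoon, 260 mm long, lying on the right of the table; origin near its middle, x along it.

How it is judged:
By the outcome, as a careful person would: the job done as asked, in the order asked, and still so for the second after the job is handed in, with the robot touching nothing.
It also fails if it takes over 64 s, if anything falls off the work surface, if the arm or the gripper's body presses on something with over 40 N, if the wrist force passes 120 N, or if a joint passes its speed limit or range.

### The arm

A 6-joint arm with a two-finger parallel gripper is mounted at the origin on the work surface. World frame = base frame: x ahead of the robot, y to its left, z up, the work surface at z = 0. Lengths are in mm, angles in rad, forces in N, time in s.
With the tool pointing down it reaches from about 250 to 725 mm from the base axis. Payload 4 kg.
Tool frame: the origin (TCP) lies between the finger pads; the fingertips stand 14 mm ahead of it and the grasp point (between the pads) lies 5 mm behind it (manip.tcp_to_tips is the distance from the TCP to the fingertips, in mm); z points along the fingers, y is the line along which they close (so a half turn about z gives the same grasp; the last joint's range is limited). The gripper opens to 85 mm and grips with 20 to 120 N. Pads are 22 mm wide; open, the fingers measure 114 mm over their backs; the gripper's body (76 mm by 85 mm) begins 54 mm behind the grasp point. The pads swing forward as they close: fully open they stand 13 mm farther back than shut.
Start: joints at [-1.215, 0.241, 0.005, 1.335, 0, 1.571], TCP at [174.168, -468.684, 245.306] pointing down, gripper open.
Joint ranges: [-2.72, 2.72], [-1.05, 1.87], [-1.09, 1.28], [-1.99, 2.15], [-1.42, 1.44], [-3.14, 3.14]. Speed limits (rad/s): [2.79, 2.79, 3.14, 3.14, 3.14, 3.14].

### API

Orientations are given as a unit quaternion [x, y, z, w].
In Python, from station import manip gives the robot as it stands. The module is installed in compiled form; this text tells all that it offers.
- The arm moves only by the tool play_rows, never from a script. Its argument "commands" is one flat list of numbers, 7 for each row, row after row: the opening, from -1 (shut) to 1 (fully open), so that 0 is half open, then the shift along the world's x, y, z in mm, then the turn, a rotation vector about the world's x, y, z in rad. In form: [fingers, dx, dy, dz, ax, ay, az, fingers, dx, dy, dz, ax, ay, az, ...]. A call has 1 to 10 rows; each row shifts and turns the commanded pose from where the row before left it; what a row does not reach is not made up. A row lasts 1/8 s, in which the tool goes at most 62.5 mm and 10.7 degrees, less where a joint would pass 70% of its speed; a pose out of reach is approached as far as the arm can. A call with a gripper value outside its range is refused whole. The fingers move at their own pace and stop on an object; the grip force is fixed at half the most. Time passes only in rows, so rows that do not move let the fingers close. It gives the time, the measured TCP pose, the force, the opening and the grip force at its end, in the units of the state.
- manip.get_state(): the state, without advancing time (a new reading comes with each control period).
- manip.snapshot(name): name is "scene" or "top"; returns the picture (384x512x3 uint8, red, green, blue); there is no depth.
- manip.calibration(name): a dict with "fx", "fy", "cx", "cy" (pixels), "k1" (the pictures are not rectified: a ray, as slopes to the right and down, at radius r is drawn at 1 + k1 r^2 times it, then the intrinsics apply), "world_to_cam" (4x4, takes a point from world to camera coordinates). Camera axes: x right, y down, z forward; pixel columns grow to the right and rows downward; lengths in mm; the calibration is good to about 2 mm. A picture is of the moment at which its call begins. calibration takes no time and is no camera call.
- manip.finish_job(): hands the job in; it is judged then, once.
Trained networks look in the newest picture that a camera, given by its name, has taken for a name from the list of things; names that differ only in an ending like _2 or _b are one class to them, and where a whole thing is asked for, a point or a joint stands for the part that bears it (a point fixed in the world has none). Each returns a list of dicts, best first, with "conf" (0 to 1); they miss things now and then, are a little off and sometimes report something else, mostly with a low value. They report only what shows in the picture. A call takes as long as a camera call.
- manip.spot_in(camera, name): "centre" ([x, y, z] in mm, in the coordinates of the camera as it stood for that picture, good to about 4 mm: the middle of the surface that is visible of it).
- manip.mark_of(camera, name): "centre" ([x, y, z] in mm, in the coordinates of the camera as it stood for that picture, good to about 4 mm: a listed point, or the origin of a listed thing).
The state is a dict: "t": time; "qpos": joint angles; "dq": joint speeds; "joint_efforts": joint torques, N m; "tcp_pos": TCP position; "tool_rot": TCP orientation; "force": force on the tool from outside, world axes, zero at the start; "wrist_torque": the same for the moment, N m; "grip_width": opening from 0.0 (shut) to 1.0 (fully open); "grasp_force": force on a finger pad.
Only numpy, scipy, OpenCV 4.12 (cv2) and the standard library are available. Lean on these libraries where they do the work, as an engineer would, in place of code of your own. Each camera call takes 0.05 s, during which the arm holds its last target. There are 200 camera calls.

## Working session

There is one attempt and no reset: what is moved stays moved. The work goes in short steps, Python scripts to look and compute and a tool call to move; the robot and the scene stay as the last step left them, time stands still between calls to the robot, and variables do not carry over. Pictures are saved under pics/ and viewed, at most 10 in all, crops included, and the job is handed in when it is done.

Besides the shell and the picture viewer there is one more tool, called after "Request:" as name(argument=value, ...), one argument or row to a line, values as JSON. play_rows: Moves the arm, as the interface text tells. Its arguments: {"type":"object","properties":{"commands":{"type":"array"}},"required":["commands"]}

```bash
mkdir -p pics; cat > h.py <<'E'
from station import manip
import numpy as np, cv2
def w(cam,name,f='mark_of'):
    M=np.array(manip.calibration(cam)['world_to_cam']); 
    return [(round(d['conf'],2),np.round((np.linalg.inv(M)@np.r_[d['centre'],1])[:3],1).tolist()) for d in getattr(manip,f)(cam,name)[:2]]
def save(cam,fn): 
    im=manip.snapshot(cam); cv2.imwrite('pics/'+fn,im[:,:,::-1]); return im
E
python3 - <<'E'
from h import *
a=save('scene','s0.png');b=save('top','t0.png')
cv2.imwrite('pics/b0.png',cv2.resize(np.vstack([a,b])[:,:,::-1],None,fx=.78,fy=.78))
for n in ['case','hinge','lip','hydrometer','thermometer','jar','tin','glass','jug','spoon']:
    print(n,w('scene',n),w('top',n))
print(w('scene','lid','spot_in'),w('top','lid','spot_in'))
s=manip.get_state();print(s['t'],s['tcp_pos'],s['tool_rot'],s['force'],s['grip_width'])
for c in('scene','top'): print(np.round(np.linalg.inv(np.array(manip.calibration(c)['world_to_cam'])),2).tolist())
E
```

```text
case [(0.98, [574.2, 59.5, 2.0])] [(0.65, [577.0, 60.6, 4.8])]
hinge [(0.97, [650.5, 43.7, 80.0])] [(0.91, [652.0, 44.4, 80.1])]
lip [(0.89, [658.8, 39.3, 262.3])] [(0.65, [660.9, 38.5, 262.0])]
hydrometer [(0.33, [332.3, -393.7, 1.9])] [(0.55, [549.7, 63.3, 4.8])]
thermometer [] [(0.69, [608.0, 52.3, 3.2])]
jar [(0.76, [663.0, 219.2, -0.1])] [(0.78, [664.4, 217.3, -2.2])]
tin [(0.78, [545.7, -123.5, 1.2])] [(0.49, [540.3, -123.4, 2.1])]
glass [(0.98, [512.1, 471.1, 0.3])] [(0.67, [511.1, 471.8, -1.6]), (0.58, [664.3, 218.5, -0.5])]
jug [(0.6, [606.8, -490.4, 2.1])] [(0.63, [603.0, -496.3, 0.5])]
spoon [(0.52, [333.7, -396.1, 2.0])] [(0.65, [334.2, -400.8, -0.8])]
[(0.86, [656.2, 38.6, 171.0])] [(0.66, [651.9, 34.1, 178.9])]
1.2 [ 174.18267203 -468.67471324  245.3066376 ] [ 9.84214018e-01  1.76982389e-01  2.02940881e-06 -9.69566158e-06] [ 0.14593781 -0.05203195 -0.65636401] 0.9979586599108425
[[0.72, 0.47, -0.5, 1365.79], [0.69, -0.5, 0.53, -899.46], [-0.0, -0.73, -0.68, 1223.04], [0.0, 0.0, 0.0, 1.0]]
[[0.03, -1.0, 0.08, 398.48], [-1.0, -0.03, -0.02, -19.68], [0.02, -0.08, -1.0, 1405.97], [0.0, 0.0, 0.0, 1.0]]
```

View pics/b0.png

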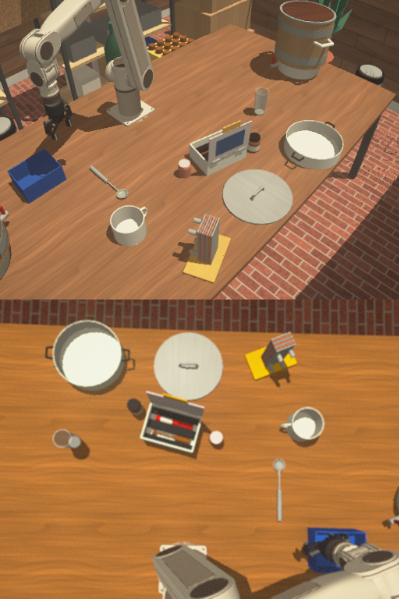

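The picture shows the case at about (172,425) in the stacked image, with the lid upright at the back and its yellow lip on top. The jar and the tin stand on either side. The networks agree: yaw ≈ -0.2 and lid angle ≈ 1.62.

Plan: open the fingers to straddle the lip. The rear finger pushes, the front finger catches, and the hand then turns with the lid about the hinge.

```bash
cat >> h.py <<'E'
from scipy.spatial.transform import Rotation as R
H=np.array([651.,44.,80.]); yaw=-.2
ex=np.array([np.cos(yaw),np.sin(yaw),0]); ey=np.array([-np.sin(yaw),np.cos(yaw),0]); ez=np.array([0,0,1.])
def pose(phi,rho,c=3.):
    u=-np.cos(phi)*ex+np.sin(phi)*ez; n=np.sin(phi)*ex+np.cos(phi)*ez
    return H+u*rho+n*c, R.from_matrix(np.c_[np.cross(n,-u),n,-u])
def delta(p,r):
    s=manip.get_state(); d=(r*R.from_quat(s['tool_rot']).inv()).as_rotvec()
    print('t',round(s['t'],2),'tcp',np.round(s['tcp_pos'],1),'q',np.round(s['qpos'],2),'F',np.round(s['force'],1),'g',round(s['grip_width'],2))
    print('shift',np.round(np.array(p)-s['tcp_pos'],1),'turn',np.round(d,3),'|',round(np.degrees(np.linalg.norm(d)),1))
E
python3 - <<'E'
from h import *
p,r=pose(np.pi/2,200); delta([420,92,260],r)
p,r=pose(0,240,27);print(p)
E
```

```text
t 1.2 tcp [ 174.2 -468.7  245.3] q [-1.21  0.24  0.01  1.34  0.    1.57] F [ 0.1 -0.1 -0.7] g 1.0
shift [245.8 560.7  14.7] turn [-0.    -0.     1.015] | 58.2
[415.78402132  91.68063939 107.        ]
```

Request:
play_rows(
  commands=[0.3,24.6,56,1.5,0,0,0.1015,0.3,24.6,56,1.5,0,0,0.1015,0.3,24.6,56,1.5,0,0,0.1015,0.3,24.6,56,1.5,0,0,0.1015,0.3,24.6,56,1.5,0,0,0.1015,0.3,24.6,56,1.5,0,0,0.1015,0.3,24.6,56,1.5,0,0,0.1015,0.3,24.6,56,1.5,0,0,0.1015,0.3,24.6,56,1.5,0,0,0.1015,0.3,24.6,56,1.5,0,0,0.1015],
)

```text
t: 2.45
tcp_pos: [420.8, 93.4, 260.7]
tool_rot: [0.773, 0.634, 0.0, 0.0]
force: [0.8, -0.5, 0.8]
grip_width: 0.647
grasp_force: 0.0
```

```bash
python3 - <<'E'
from h import *
p,r=pose(0,235,27);delta(p,r)
E
```

```text
t 2.45 tcp [420.8  93.4 260.7] q [ 0.22  0.1  -0.13  1.34 -0.    1.99] F [ 0.8 -0.5  0.8] g 0.65
shift [-1.000e-01 -2.800e+00 -1.537e+02] turn [-0.309 -1.539 -0.003] | 89.9
```

Request:
play_rows(
  commands=[0.3,0,-0.3,-15.4,-0.031,-0.154,0,0.3,0,-0.3,-15.4,-0.031,-0.154,0,0.3,0,-0.3,-15.4,-0.031,-0.154,0,0.3,0,-0.3,-15.4,-0.031,-0.154,0,0.3,0,-0.3,-15.4,-0.031,-0.154,0,0.3,0,-0.3,-15.4,-0.031,-0.154,0,0.3,0,-0.3,-15.4,-0.031,-0.154,0,0.3,0,-0.3,-15.4,-0.031,-0.154,0,0.3,0,-0.3,-15.4,-0.031,-0.154,0,0.3,0,-0.3,-15.4,-0.031,-0.154,0],
)

```text
t: 3.7
tcp_pos: [462.0, 183.2, 163.9]
tool_rot: [0.618, 0.469, 0.372, 0.51]
force: [0.1, 1.2, 0.4]
grip_width: 0.653
grasp_force: 0.0
```

```bash
python3 - <<'E'
from h import *
p,r=pose(0,235,27);delta(p,r)
a=save('scene','s1.png'); cv2.imwrite('pics/c1.png',cv2.resize(a[100:260,170:370,::-1],None,fx=3,fy=3,interpolation=cv2.INTER_CUBIC))
p,r=pose(1.6,235);delta(p,r)
E
```

```text
t 3.7 tcp [462.  183.2 163.9] q [ 0.95  0.52 -1.08 -1.04 -1.18  2.08] F [0.1 1.2 0.4] g 0.65
shift [-41.4 -92.5 -56.9] turn [-0.032 -0.204  0.088] | 12.8
t 3.75 tcp [462.6 184.2 159.2] q [ 0.95  0.54 -1.08 -1.05 -1.18  2.08] F [ 0.7  1.7 -1. ] g 0.65
shift [ 198.  -142.2  155.6] turn [0.353 1.348 0.055] | 79.9
```

View pics/c1.png

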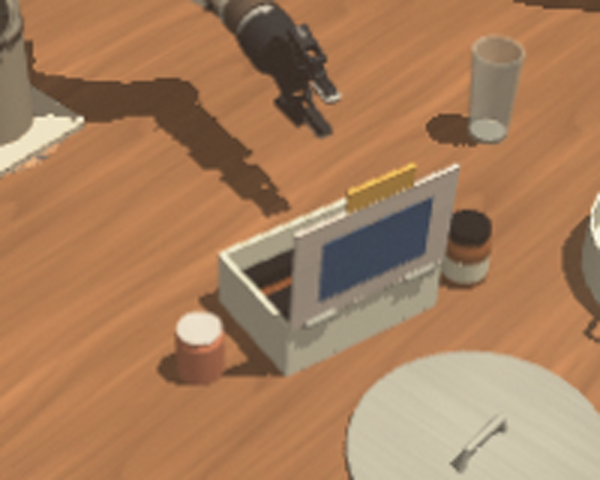

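The lip lies at about (347–415, 165–210) in the crop. The hand is at its elbow limit, because a fully horizontal tool this low is out of reach. I'll finish with the finger pitched down under the lip instead. Next I go above the lid.

Request:
play_rows(
  commands=[0.3,0,-14,37,0.036,0.135,0.006,0.3,0,-14,37,0.036,0.135,0.006,0.3,0,-14,37,0.036,0.135,0.006,0.3,0,-14,37,0.036,0.135,0.006,0.3,0,-14,37,0.036,0.135,0.006,0.3,35,-14,0,0.036,0.135,0.006,0.3,35,-14,0,0.036,0.135,0.006,0.3,35,-14,0,0.036,0.135,0.006,0.3,35,-14,0,0.036,0.135,0.006,0.3,35,-14,0,0.036,0.135,0.006],
)

```text
t: 5.0
tcp_pos: [651.4, 79.3, 276.1]
tool_rot: [0.771, 0.626, 0.073, 0.091]
force: [1.3, 1.2, 0.2]
grip_width: 0.651
grasp_force: 0.0
```

```bash
cat > fk.py <<'E'
import numpy as np
from scipy.optimize import least_squares
from scipy.spatial.transform import Rotation as R
def fk(q,P):
    r0,z0,L1,L2,L3,al=P
    s=q[1]+al; f=q[1]-q[2]
    r=r0+L1*np.sin(s)+L2*np.cos(f); z=z0+L1*np.cos(s)-L2*np.sin(f)
    p=f+q[3]
    t=R.from_euler('y',p)
    v=t.apply([np.cos(q[4]),np.sin(q[4]),0])
    return R.from_euler('z',q[0]).apply([r,0,z]+L3*v), R.from_euler('z',q[0]).apply(v)
E
python3 - <<'E'
from h import *
p,r=pose(1.6,250);delta(p,r)
s=manip.get_state()
from fk import *
D=[([-1.215,.241,.005,1.335,0,1.571],[174.168,-468.684,245.306]),([.22,.1,-.13,1.34,0,1.99],[420.8,93.4,260.7]),([.95,.52,-1.08,-1.04,-1.18,2.08],[462,183.2,163.9]),([.95,.54,-1.08,-1.05,-1.18,2.08],[462.6,184.2,159.2]),(s['qpos'],s['tcp_pos'])]
D=[D[0],D[1],D[2],D[4]]
f=lambda P:np.concatenate([fk(q,P)[0]-x for q,x in D])
o=least_squares(f,[0,150,300,300,200,.2]);print(o.x.round(2),o.fun.round(1))
print(fk(s['qpos'],o.x)[1],R.from_quat(s['tool_rot']).as_matrix()[:,2])
E
```

```text
t 5.0 tcp [651.4  79.3 276.1] q [ 0.16  0.38  0.25  1.22 -0.08  1.93] F [1.3 1.2 0.2] g 0.65
shift [  9.7 -37.3  53.7] turn [0.055 0.258 0.006] | 15.1
[ 6.7230e+01  3.8050e+01  5.9033e+02  3.4102e+02  2.9019e+02 -6.0000e-02] [ 2.7 -7.3  3.  -5.1 -0.4 -0.8 -2.  -1.3  2.3 -0.5 -0.1 -4.4]
[ 0.227202   -0.04926302 -0.97260085] [ 0.227202   -0.04926302 -0.97260085]
```

Request:
play_rows(
  commands=[0.3,0,0,45,0,0,0,0.3,5,-19,9,0.027,0.129,0.003,0.3,5,-19,0,0.027,0.129,0.003,0.3,0,0,0,0,0,0],
)

```text
t: 5.5
tcp_pos: [662.8, 40.0, 323.1]
tool_rot: [0.775, 0.632, -0.013, -0.012]
force: [0.1, -0.0, 0.3]
grip_width: 0.647
grasp_force: 0.0
```

```bash
python3 - <<'E'
from h import *
p,r=pose(1.62,250);delta(p,r)
s=manip.get_state()
from fk import *
a=save('scene','s2.png');b=save('top','t2.png')
c=lambda i,y,x:cv2.resize(i[y:y+120,x:x+130,::-1],None,fx=3,fy=3,interpolation=cv2.INTER_CUBIC)
cv2.imwrite('pics/c2.png',np.hstack([c(a,115,225),c(b,105,170)]))
for cam in('scene','top'):print(w(cam,'lip'),w(cam,'hinge'))
D=[([-1.215,.241,.005,1.335,0,1.571],[174.168,-468.684,245.306]),([.22,.1,-.13,1.34,0,1.99],[420.8,93.4,260.7]),([.95,.52,-1.08,-1.04,-1.18,2.08],[462,183.2,163.9]),([.16,.38,.25,1.22,-.08,1.93],[651.4,79.3,276.1]),(s['qpos'],s['tcp_pos'])]
f=lambda P:np.concatenate([fk(q,P)[0]-x for q,x in D])
o=least_squares(f,[0,150,300,300,200,.2]);print(o.x.round(2).tolist(),o.fun.round(1))
lo=[-2.72,-1.05,-1.09,-1.99,-1.42];hi=[2.72,1.87,1.28,2.15,1.44]
for phi in (1.4,1.2,1,.8,.6,.4,.2):
    # end: lip edge on lower finger, 15 mm behind tip, half gap 27
    E=H-180*ex; u=-np.cos(phi)*ex+np.sin(phi)*ez; n=np.sin(phi)*ex+np.cos(phi)*ez
    T=E+n*27-u*1
    g=lambda q:np.r_[(fk(np.r_[q,0],o.x)[0]-T)/100,(fk(np.r_[q,0],o.x)[1]+u)*3]
    k=least_squares(g,[.1,.1,-.3,.8,0],bounds=(lo,hi));print(phi,T.round(0),k.x.round(2),round(k.cost,4))
E
```

```text
t 5.5 tcp [662.8  40.  323.1] q [0.06 0.64 0.81 1.78 0.   1.83] F [ 0.1 -0.   0.3] g 0.65
shift [3.2 1.  6.4] turn [0.008 0.014 0.002] | 0.9
[(0.22, [543.9, 67.4, 8.9])] [(0.94, [650.1, 45.0, 81.6]), (0.18, [665.0, 219.0, 4.2])]
[] []
[93.09, 122.22, 499.09, 330.44, 287.41, -0.06] [  2.2  -5.9   2.8   5.9   2.   -2.6 -13.3 -12.6  16.1 -13.4   0.4  -3.2
  18.7   1.1 -13.1]
1.4 [501.  74.  84.] [ 0.18  0.33 -0.46  0.62 -0.06] 0.0
1.2 [500.  75.  89.] [ 0.24  0.27 -0.61  0.36 -0.15] 0.0
1 [497.  75.  94.] [ 0.3   0.23 -0.76  0.06 -0.26] 0.0
0.8 [494.  76.  98.] [ 0.37  0.26 -0.92 -0.3  -0.39] 0.0
0.6 [490.  77. 102.] [ 0.45  0.39 -1.09 -0.77 -0.52] 0.0
0.4 [486.  77. 104.] [ 0.54  0.48 -1.09 -0.95 -0.7 ] 0.0637
0.2 [481.  79. 106.] [ 0.65  0.7  -1.09 -1.33 -0.92] 0.2076
```

View pics/c2.png

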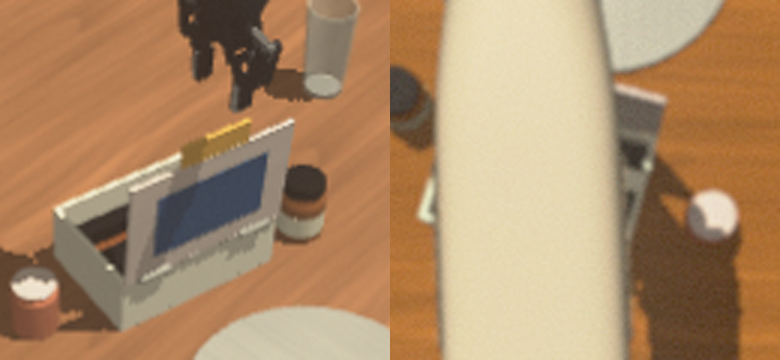

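Lid untouched; the open fingers hang above the lip, on both sides of it. A final pitch of about 0.9 rad is reachable. Next I work out the descent and the push.

```bash
cat >> h.py <<'E'
def rows(pts,g,start=None):
    """pts: list of (pos,Rot); print rows from start (default measured)"""
    s=manip.get_state(); p0,r0=start or (s['tcp_pos'],R.from_quat(s['tool_rot'])); out=[]
    for p,r in pts:
        d=np.r_[g,np.round(np.array(p)-p0,1),np.round((r*r0.inv()).as_rotvec(),3)]; out+=d.tolist()
        p0=p0+d[1:4]; r0=R.from_rotvec(d[4:])*r0
    print(len(pts),'rows',out)
def proj(cam,X):
    k=manip.calibration(cam);c=np.array(k['world_to_cam'])@np.r_[X,1];a=c[:2]/c[2];a=a*(1+k['k1']*(a@a));return np.round([k['fx']*a[0]+k['cx'],k['fy']*a[1]+k['cy']],1)
E
python3 - <<'E'
from h import *
s=manip.get_state();Rm=R.from_quat(s['tool_rot']).as_matrix()
for d in (0,14):
  for o in(-27,27): print(d,o,proj('scene',s['tcp_pos']+Rm[:,2]*d+Rm[:,1]*o))
rows([pose(1.62,250),pose(1.62,230),pose(1.62,210),pose(1.62,190),pose(1.62,175),pose(1.62,165),pose(1.62,165)],.3)
E
```

```text
0 -27 [293.5 136.8]
0 27 [304.5 145.8]
14 -27 [293.2 140.3]
14 27 [304.1 149.3]
7 rows [0.3, 5.2, -2.5, -0.1, 0.007, 0.026, -0.004, 0.3, -1.0, 0.2, -20.0, -0.0, -0.0, 0.0, 0.3, -1.0, 0.2, -20.0, -0.0, -0.0, 0.0, 0.3, -0.9, 0.2, -19.9, -0.0, -0.0, 0.0, 0.3, -0.8, 0.2, -15.0, -0.0, -0.0, 0.0, 0.3, -0.4, 0.1, -10.0, -0.0, -0.0, 0.0, 0.3, -0.0, -0.0, -0.0, -0.0, -0.0, 0.0]
```

Request:
play_rows(
  commands=[0.3,5,-1.5,0,0.007,0.026,-0.004,0.3,-1,0.2,-20,0,0,0,0.3,-1,0.2,-20,0,0,0,0.3,-1,0.2,-20,0,0,0,0.3,-0.8,0.2,-15,0,0,0,0.3,-0.4,0.1,-10,0,0,0,0.3,0,0,0,0,0,0],
)

```text
t: 6.68
tcp_pos: [662.3, 42.5, 242.4]
tool_rot: [0.774, 0.633, -0.017, -0.02]
force: [0.0, -0.8, -0.3]
grip_width: 0.648
grasp_force: 0.0
```

```bash
python3 - <<'E'
from h import *
p,r=pose(1.62,165);delta(p,r)
a=save('scene','s3.png')
c=lambda i,y,x:cv2.resize(i[y:y+120,x:x+130,::-1],None,fx=5,fy=5,interpolation=cv2.INTER_CUBIC)
cv2.imwrite('pics/c3.png',c(a,115,235))
rows([pose(f,165) for f in np.r_[1.62-.03*np.arange(1,9)]],.3)
E
```

```text
t 6.67 tcp [662.3  42.5 242.4] q [0.06 0.63 0.6  1.59 0.01 1.83] F [ 0.  -0.8 -0.3] g 0.65
shift [-0.4 -0.7  2.2] turn [ 0.    -0.003  0.   ] | 0.2
8 rows [0.3, -5.7, 0.4, 1.9, -0.006, -0.031, 0.001, 0.3, -4.9, 1.0, 0.2, -0.006, -0.03, -0.0, 0.3, -4.8, 1.0, -0.1, -0.006, -0.029, -0.0, 0.3, -4.9, 1.0, -0.2, -0.006, -0.03, -0.0, 0.3, -4.8, 1.0, -0.3, -0.006, -0.029, -0.0, 0.3, -4.9, 0.9, -0.5, -0.006, -0.029, -0.0, 0.3, -4.8, 1.0, -0.6, -0.005, -0.03, -0.0, 0.3, -4.8, 1.0, -0.8, -0.006, -0.029, -0.0]
```

View pics/c3.png

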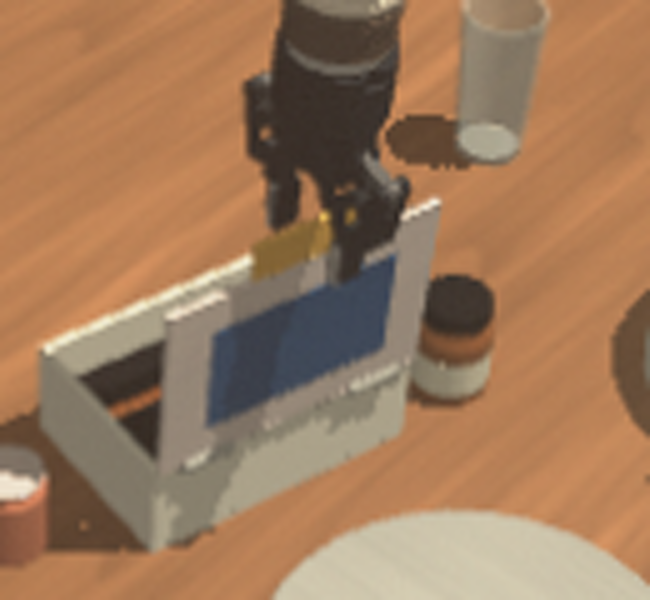

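The fingers straddle the lip: the rear fingertip is at (345,275) behind the lid and the front one at (280,225), with no contact force. Now the push.

Request:
play_rows(
  commands=[0.3,-5.2,0.4,1.9,-0.006,-0.03,0,0.3,-4.9,1,0,-0.006,-0.03,0,0.3,-4.9,1,0,-0.006,-0.03,0,0.3,-4.9,1,-0.2,-0.006,-0.03,0,0.3,-4.8,1,-0.3,-0.006,-0.029,0,0.3,-4.8,1,-0.5,-0.006,-0.029,0,0.3,-4.8,1,-0.6,-0.006,-0.029,0,0.3,-4.8,1,-0.8,-0.006,-0.029,0],
)

```text
t: 7.72
tcp_pos: [624.7, 49.7, 243.1]
tool_rot: [0.771, 0.63, 0.061, 0.074]
force: [0.4, 0.5, 0.3]
grip_width: 0.652
grasp_force: 0.3
```

```bash
python3 - <<'E'
from h import *
p,r=pose(1.38,165);delta(p,r)
print(w('scene','lid','spot_in'))
rows([pose(f,165) for f in np.r_[1.38-.025*np.arange(1,6)]],.3,pose(1.38,165))
E
```

```text
t 7.72 tcp [624.7  49.7 243.1] q [ 0.11  0.35  0.14  1.17 -0.06  1.87] F [0.4 0.5 0.3] g 0.65
shift [-1.5 -0.  -0.5] turn [-0.     0.002  0.001] | 0.1
[(0.61, [653.7, 27.9, 163.8])]
5 rows [0.3, -4.0, 0.8, -0.8, -0.005, -0.025, -0.0, 0.3, -3.9, 0.8, -0.8, -0.005, -0.024, -0.0, 0.3, -4.0, 0.8, -1.0, -0.005, -0.025, -0.0, 0.3, -3.9, 0.8, -1.0, -0.005, -0.024, -0.0, 0.3, -3.8, 0.8, -1.2, -0.005, -0.025, 0.0]
```

Request:
play_rows(
  commands=[0.3,-4,0.8,-0.8,-0.005,-0.025,0,0.3,-4,0.8,-0.8,-0.005,-0.025,0,0.3,-4,0.8,-1,-0.005,-0.025,0,0.3,-4,0.8,-1,-0.005,-0.025,0,0.3,-3.8,0.8,-1.2,-0.005,-0.025,0],
)

```text
t: 8.4
tcp_pos: [604.9, 53.6, 238.1]
tool_rot: [0.765, 0.624, 0.101, 0.123]
force: [0.8, -0.2, 1.0]
grip_width: 0.652
grasp_force: 0.2
```

```bash
python3 - <<'E'
from h import *
p,r=pose(1.255,165);delta(p,r)
a=save('scene','s4.png')
c=lambda i,y,x:cv2.resize(i[y:y+120,x:x+130,::-1],None,fx=5,fy=5,interpolation=cv2.INTER_CUBIC)
cv2.imwrite('pics/c4.png',c(a,115,235))
for th in (1.6,1.5,1.45,1.4,1.35,1.3,1.25,1.2,1.1):
  u=-np.cos(th)*ex+np.sin(th)*ez;n=np.sin(th)*ex+np.cos(th)*ez
  print(th,[((proj('scene',H+150*u+6*n+k*ey)-[235,115])*5).round(0).tolist() for k in(-110,110)])
E
```

```text
t 8.4 tcp [604.9  53.6 238.1] q [ 0.14  0.24 -0.07  0.96 -0.1   1.89] F [ 0.8 -0.2  1. ] g 0.65
shift [-1.3  0.  -0.3] turn [0.    0.003 0.001] | 0.2
1.6 [[172.0, 320.0], [437.0, 194.0]]
1.5 [[158.0, 307.0], [422.0, 182.0]]
1.45 [[152.0, 301.0], [415.0, 177.0]]
1.4 [[144.0, 296.0], [408.0, 172.0]]
1.35 [[138.0, 290.0], [401.0, 168.0]]
1.3 [[131.0, 286.0], [393.0, 165.0]]
1.25 [[124.0, 282.0], [386.0, 161.0]]
1.2 [[118.0, 279.0], [379.0, 158.0]]
1.1 [[106.0, 274.0], [366.0, 155.0]]
```

View pics/c4.png

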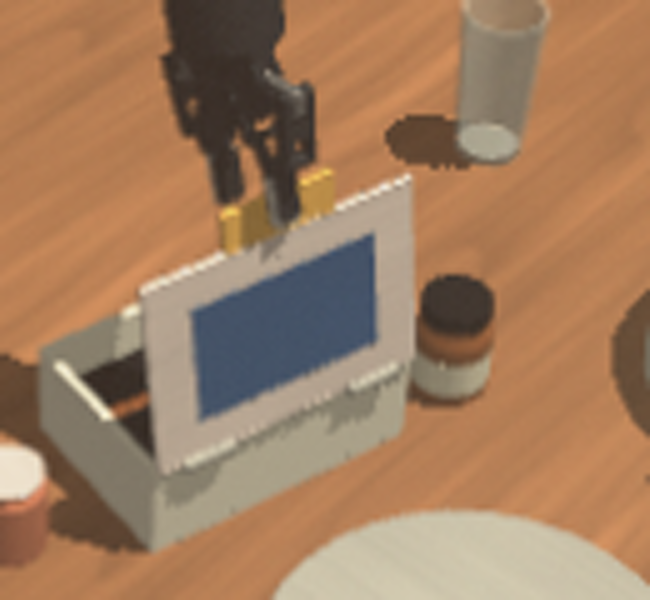

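The lid corners at (142,290) and (410,177) put the lid at ≈1.40 rad, past its tipping point. I hold still and let it fall onto the front finger.

Request:
play_rows(
  commands=[0.3,0,0,0,0,0,0,0.3,0,0,0,0,0,0,0.3,0,0,0,0,0,0,0.3,0,0,0,0,0,0,0.3,0,0,0,0,0,0,0.3,0,0,0,0,0,0,0.3,0,0,0,0,0,0,0.3,0,0,0,0,0,0,0.3,0,0,0,0,0,0,0.3,0,0,0,0,0,0],
)

```text
t: 9.7
tcp_pos: [604.3, 53.4, 236.6]
tool_rot: [0.765, 0.625, 0.099, 0.122]
force: [0.1, 0.5, 0.0]
grip_width: 0.648
grasp_force: 0.0
```

```bash
cat >> h.py <<'E'
def lid(fn,corn):
    """grid search of the lid angle from the blue panel's image moments is overkill: just save crop and print predicted corners"""
    a=save('scene',fn); x0,y0=235,115
    cv2.imwrite('pics/c_'+fn,cv2.resize(a[y0:y0+120,x0:x0+130,::-1],None,fx=5,fy=5,interpolation=cv2.INTER_CUBIC))
    for th in corn:
        u=-np.cos(th)*ex+np.sin(th)*ez;n=np.sin(th)*ex+np.cos(th)*ez
        print(th,[((proj('scene',H+150*u+6*n+k*ey)-[x0,y0])*5).round(0).tolist() for k in(-110,110)])
def blue(a):
    hsv=cv2.cvtColor(a,cv2.COLOR_RGB2HSV)[110:250,235:365]; m=cv2.inRange(hsv,(105,100,40),(125,255,255))
    ys,xs=np.nonzero(m); return len(xs),(xs.mean()+235).round(1),(ys.mean()+110).round(1)
E
python3 - <<'E'
from h import *
p,r=pose(1.255,165);delta(p,r)
for f in('s3.png','s4.png'): print(blue(cv2.imread('pics/'+f)[:,:,::-1].copy()))
a=save('scene','s5.png');print(blue(a))
for th in(1.62,1.4,1.3,1.2,1.1,1,.9):
  u=-np.cos(th)*ex+np.sin(th)*ez;n=np.sin(th)*ex+np.cos(th)*ez
  print(th,proj('scene',H+75*u+6*n))
E
```

```text
t 9.7 tcp [604.3  53.4 236.6] q [ 0.14  0.24 -0.07  0.96 -0.1   1.89] F [0.1 0.5 0. ] g 0.65
shift [-0.7  0.2  1.2] turn [0.    0.    0.001] | 0.1
(0, np.float64(nan), np.float64(nan))
(0, np.float64(nan), np.float64(nan))
(0, np.float64(nan), np.float64(nan))
1.62 [295.3 183. ]
1.4 [292.3 180.2]
1.3 [290.9 179.3]
1.2 [289.5 178.5]
1.1 [288.2 177.9]
1 [286.9 177.5]
0.9 [285.7 177.3]h.py:36: RuntimeWarning: Mean of empty slice.
  ys,xs=np.nonzero(m); return len(xs),(xs.mean()+235).round(1),(ys.mean()+110).round(1)
  ret = ret.dtype.type(ret / rcount)
```

```bash
cat >> h.py <<'E'
def blue(a):
    b=a[115:225,255:315].astype(int); m=(b[:,:,2]-b[:,:,0]>25)
    ys,xs=np.nonzero(m); return len(xs),round(xs.mean()+255,1),round(ys.mean()+115,1)
E
python3 - <<'E'
from h import *
for f in('s2.png','s4.png','s5.png'): print(blue(cv2.imread('pics/'+f)[:,:,::-1].copy()))
E
```

```text
(4, np.float64(305.0), np.float64(169.5))
(739, np.float64(291.8), np.float64(179.6))
(748, np.float64(291.6), np.float64(179.5))
```

The lid has hardly moved, so I nudge it a little further.

Request:
play_rows(
  commands=[0.3,-4,0.8,-1.2,-0.005,-0.025,0,0.3,-4,0.8,-1.3,-0.005,-0.025,0,0.3,0,0,0,0,0,0,0.3,0,0,0,0,0,0,0.3,0,0,0,0,0,0,0.3,0,0,0,0,0,0,0.3,0,0,0,0,0,0,0.3,0,0,0,0,0,0],
)

```text
t: 10.75
tcp_pos: [596.3, 55.0, 234.0]
tool_rot: [0.762, 0.622, 0.115, 0.141]
force: [-0.5, 0.0, 1.0]
grip_width: 0.652
grasp_force: 0.0
```

```bash
python3 - <<'E'
from h import *
p,r=pose(1.205,165);delta(p,r)
a=save('scene','s6.png');print(blue(a))
E
```

```text
t 10.75 tcp [596.3  55.  234. ] q [ 0.15  0.19 -0.15  0.88 -0.12  1.9 ] F [-0.5  0.   1. ] g 0.65
shift [-0.4  0.2  1.1] turn [0.    0.001 0.001] | 0.1
(832, np.float64(290.0), np.float64(178.4))
```

Request:
play_rows(
  commands=[0.3,0,0,0,0,0,0,0.3,0,0,0,0,0,0,0.3,0,0,0,0,0,0,0.3,0,0,0,0,0,0,0.3,0,0,0,0,0,0,0.3,0,0,0,0,0,0,0.3,0,0,0,0,0,0,0.3,0,0,0,0,0,0],
)

```text
t: 11.8
tcp_pos: [596.1, 55.0, 233.9]
tool_rot: [0.762, 0.622, 0.115, 0.141]
force: [-0.5, 0.4, 0.4]
grip_width: 0.654
grasp_force: 0.3
```

```bash
python3 - <<'E'
from h import *
p,r=pose(1.205,165);delta(p,r)
lid('s7.png',(1.2,1.1,1.05,1,.9));print(blue(cv2.imread('pics/s7.png')[:,:,::-1].copy()))
E
```

```text
t 11.8 tcp [596.1  55.  233.9] q [ 0.15  0.19 -0.15  0.88 -0.12  1.9 ] F [-0.5  0.4  0.4] g 0.65
shift [-0.2  0.1  1.3] turn [0.    0.001 0.001] | 0.1
1.2 [[118.0, 279.0], [379.0, 158.0]]
1.1 [[106.0, 274.0], [366.0, 155.0]]
1.05 [[100.0, 272.0], [359.0, 153.0]]
1 [[93.0, 271.0], [352.0, 153.0]]
0.9 [[82.0, 270.0], [340.0, 153.0]]
(863, np.float64(287.9), np.float64(177.7))
```

View pics/c_s7.png

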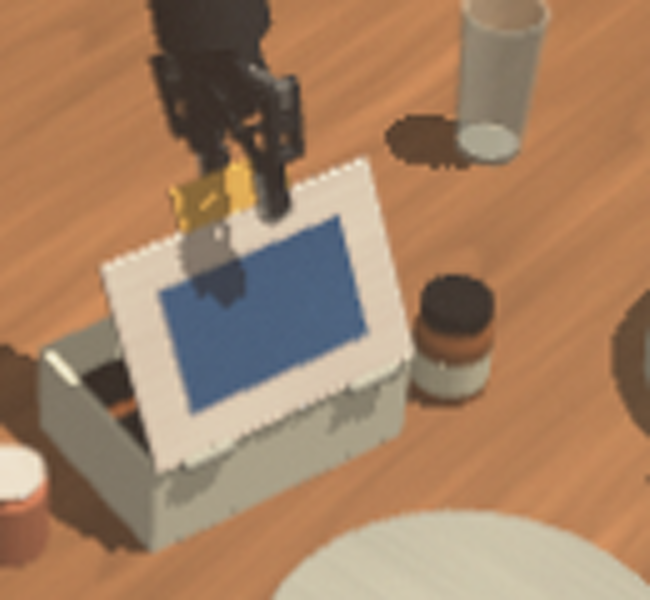

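The corners at (103,266) and (368,158) put the lid at ≈1.08 rad, at the front finger. I check that it comes to rest.

Request:
play_rows(
  commands=[0.3,0,0,0,0,0,0,0.3,0,0,0,0,0,0,0.3,0,0,0,0,0,0,0.3,0,0,0,0,0,0,0.3,0,0,0,0,0,0,0.3,0,0,0,0,0,0],
)

```text
t: 12.6
tcp_pos: [596.2, 55.0, 234.0]
tool_rot: [0.762, 0.622, 0.115, 0.141]
force: [-2.3, -0.1, -0.7]
grip_width: 0.647
grasp_force: 0.5
```

```bash
python3 - <<'E'
from h import *
p,r=pose(1.205,165);delta(p,r)
a=save('scene','s8.png');print(blue(a))
# lowering: lid th, tool angle phi; lip underside edge E rests on lower finger inner face (offset h below axis), a mm behind tip
h=27.
def low(th,phi,a):
    E=H+180*(-np.cos(th)*ex+np.sin(th)*ez)
    u=-np.cos(phi)*ex+np.sin(phi)*ez;n=np.sin(phi)*ex+np.cos(phi)*ez
    return E+n*h+u*(14-a), pose(phi,100)[1]
s=manip.get_state();
for th in(1.04,1.06,1.08,1.1):
  p,r=low(th,1.205,29); print(th,(p-s['tcp_pos']).round(1))
N=34; k=np.linspace(0,1,N+1)[1:]; ths=1.07*(1-k)
pts=[low(t,1.205-(1.205-.9)*q,29-13*q) for t,q in zip(ths,k)]
for i in range(0,N,10): rows(pts[i:i+10],.3,low(1.07,1.205,29) if i==0 else pts[i-1])
print(pts[-1][0])
E
```

```text
t 12.6 tcp [596.2  55.  234. ] q [ 0.15  0.19 -0.15  0.88 -0.12  1.9 ] F [-2.3 -0.1 -0.7] g 0.65
shift [-0.3  0.2  1.1] turn [0.    0.001 0.001] | 0.1
(863, np.float64(287.9), np.float64(177.7))
1.04 [-4.6  1.  -3.1]
1.06 [-1.5  0.4 -1.3]
1.08 [ 1.6 -0.2  0.4]
1.1 [ 4.7 -0.9  2.1]
10 rows [0.3, -4.9, 1.0, -2.2, -0.002, -0.009, -0.0, 0.3, -4.9, 1.0, -2.3, -0.002, -0.009, 0.0, 0.3, -4.7, 0.9, -2.5, -0.001, -0.008, 0.0, 0.3, -4.7, 1.0, -2.6, -0.002, -0.009, 0.0, 0.3, -4.6, 0.9, -2.8, -0.002, -0.009, 0.0, 0.3, -4.5, 0.9, -2.9, -0.002, -0.009, 0.0, 0.3, -4.3, 0.9, -3.0, -0.001, -0.009, 0.0, 0.3, -4.3, 0.9, -3.2, -0.002, -0.008, -0.0, 0.3, -4.2, 0.8, -3.4, -0.002, -0.009, -0.0, 0.3, -4.0, 0.8, -3.4, -0.002, -0.009, -0.0]
10 rows [0.3, -3.9, 0.8, -3.6, -0.002, -0.009, 0.0, 0.3, -3.8, 0.8, -3.7, -0.002, -0.009, 0.0, 0.3, -3.7, 0.7, -3.8, -0.001, -0.008, 0.0, 0.3, -3.6, 0.7, -3.9, -0.002, -0.009, 0.0, 0.3, -3.4, 0.7, -4.1, -0.002, -0.009, 0.0, 0.3, -3.3, 0.7, -4.1, -0.002, -0.009, 0.0, 0.3, -3.1, 0.6, -4.3, -0.001, -0.009, 0.0, 0.3, -3.0, 0.6, -4.3, -0.002, -0.008, -0.0, 0.3, -2.8, 0.6, -4.4, -0.002, -0.009, -0.0, 0.3, -2.7, 0.6, -4.6, -0.002, -0.009, -0.0]
10 rows [0.3, -2.6, 0.5, -4.6, -0.002, -0.009, -0.0, 0.3, -2.4, 0.5, -4.7, -0.002, -0.009, 0.0, 0.3, -2.2, 0.5, -4.7, -0.001, -0.008, 0.0, 0.3, -2.1, 0.4, -4.8, -0.002, -0.009, 0.0, 0.3, -1.9, 0.4, -4.9, -0.002, -0.009, 0.0, 0.3, -1.8, 0.3, -4.9, -0.002, -0.009, 0.0, 0.3, -1.6, 0.4, -5.0, -0.001, -0.009, 0.0, 0.3, -1.5, 0.3, -5.0, -0.002, -0.008, -0.0, 0.3, -1.2, 0.2, -5.0, -0.002, -0.009, -0.0, 0.3, -1.2, 0.2, -5.1, -0.002, -0.009, -0.0]
4 rows [0.3, -1.0, 0.2, -5.1, -0.002, -0.009, -0.0, 0.3, -0.7, 0.2, -5.1, -0.002, -0.009, 0.0, 0.3, -0.7, 0.1, -5.2, -0.001, -0.008, 0.0, 0.3, -0.4, 0.1, -5.2, -0.002, -0.009, 0.0]
[496.53469244  75.31166798  95.21681532]
```

The centroid is unchanged and the wrist carries 2.3 N, so the lid is at rest on the front finger. I start lowering it.

Request:
play_rows(
  commands=[0.3,-2.5,0.5,-1.1,-0.001,-0.005,0,0.3,-4.9,1,-2.3,-0.002,-0.009,0,0.3,-4.7,0.9,-2.5,-0.002,-0.009,0,0.3,-4.7,1,-2.6,-0.002,-0.009,0,0.3,-4.6,0.9,-2.8,-0.002,-0.009,0,0.3,-4.5,0.9,-2.9,-0.002,-0.009,0,0.3,-4.3,0.9,-3,-0.002,-0.009,0,0.3,-4.3,0.9,-3.2,-0.002,-0.009,0,0.3,-4.2,0.8,-3.4,-0.002,-0.009,0,0.3,-4,0.8,-3.4,-0.002,-0.009,0],
)

```text
t: 13.9
tcp_pos: [553.2, 63.7, 206.6]
tool_rot: [0.754, 0.616, 0.142, 0.175]
force: [-0.2, 0.5, -0.2]
grip_width: 0.648
grasp_force: 0.2
```

```bash
cat >> h.py <<'E'
def low(th,phi,a,h=27.):
    E=H+180*(-np.cos(th)*ex+np.sin(th)*ez)
    u=-np.cos(phi)*ex+np.sin(phi)*ez;n=np.sin(phi)*ex+np.cos(phi)*ez
    return E+n*h+u*(14-a), pose(phi,100)[1]
def plan(i):
    q=i/34; return low(1.07*(1-q),1.205-.305*q,29-13*q)
E
python3 - <<'E'
from h import *
delta(*plan(9.5))
a=save('scene','s9.png');print(blue(a)); print(w('scene','lip'))
for th in(.9,.8,.77,.7): print(th,proj('scene',H+75*(-np.cos(th)*ex+np.sin(th)*ez)+6*(np.sin(th)*ex+np.cos(th)*ez)))
E
```

```text
t 13.9 tcp [553.2  63.7 206.6] q [ 0.21  0.09 -0.39  0.67 -0.18  1.94] F [-0.2  0.5 -0.2] g 0.65
shift [-0.1  0.2  0.4] turn [0.002 0.004 0.001] | 0.3
(945, np.float64(284.0), np.float64(177.0))
[(0.76, [524.5, 73.1, 207.7])]
0.9 [285.7 177.3]
0.8 [284.6 177.3]
0.77 [284.3 177.4]
0.7 [283.5 177.6]
```

On track at ≈0.78 rad. I keep lowering.

Request:
play_rows(
  commands=[0.3,-3.9,0.8,-3.6,-0.002,-0.009,0,0.3,-3.8,0.8,-3.7,-0.002,-0.009,0,0.3,-3.7,0.7,-3.8,-0.002,-0.009,0,0.3,-3.6,0.7,-3.9,-0.002,-0.009,0,0.3,-3.4,0.7,-4.1,-0.002,-0.009,0,0.3,-3.3,0.7,-4.1,-0.002,-0.009,0,0.3,-3.1,0.6,-4.3,-0.002,-0.009,0,0.3,-3,0.6,-4.3,-0.002,-0.009,0,0.3,-2.8,0.6,-4.4,-0.002,-0.009,0,0.3,-2.7,0.6,-4.6,-0.002,-0.009,0],
)

```text
t: 15.25
tcp_pos: [520.1, 70.4, 165.8]
tool_rot: [0.745, 0.609, 0.17, 0.211]
force: [-0.0, -0.5, -1.2]
grip_width: 0.65
grasp_force: 0.4
```

```bash
python3 - <<'E'
from h import *
delta(*plan(19.5))
lid('s10.png',(.5,.45,.4)); print(w('scene','lip'))
rows([plan(i) for i in np.arange(20.3,27.9,.8)],.3)
rows([plan(i) for i in (28.2,28.8,29.4,30,30.6,31.1,31.6,32.1,32.6,33)],.3,plan(27.5))
E
```

```text
t 15.25 tcp [520.1  70.4 165.8] q [ 0.27  0.04 -0.61  0.42 -0.24  1.98] F [-0.  -0.5 -1.2] g 0.65
shift [-0.9  0.3  1. ] turn [0.005 0.006 0.001] | 0.5
0.5 [[50.0, 288.0], [301.0, 173.0]]
0.45 [[47.0, 292.0], [297.0, 178.0]]
0.4 [[44.0, 297.0], [294.0, 182.0]]
[(0.64, [489.5, 80.8, 162.6])]
10 rows [0.3, -2.0, 0.8, -1.7, 0.003, -0.003, 0.001, 0.3, -2.0, 0.4, -3.7, -0.001, -0.007, 0.0, 0.3, -2.0, 0.4, -3.7, -0.001, -0.007, 0.0, 0.3, -1.8, 0.4, -3.8, -0.002, -0.007, 0.0, 0.3, -1.7, 0.4, -3.8, -0.001, -0.007, 0.0, 0.3, -1.6, 0.3, -3.9, -0.002, -0.007, 0.0, 0.3, -1.6, 0.3, -3.9, -0.001, -0.007, 0.0, 0.3, -1.4, 0.3, -3.9, -0.002, -0.007, 0.0, 0.3, -1.3, 0.2, -4.0, -0.001, -0.007, 0.0, 0.3, -1.2, 0.3, -4.0, -0.001, -0.007, 0.0]
10 rows [0.3, -1.0, 0.2, -3.5, -0.001, -0.006, 0.0, 0.3, -0.7, 0.2, -3.0, -0.001, -0.005, -0.0, 0.3, -0.8, 0.1, -3.1, -0.001, -0.006, -0.0, 0.3, -0.6, 0.1, -3.0, -0.001, -0.005, -0.0, 0.3, -0.6, 0.1, -3.1, -0.002, -0.005, -0.0, 0.3, -0.4, 0.1, -2.6, -0.0, -0.005, -0.0, 0.3, -0.4, 0.1, -2.5, -0.001, -0.004, -0.0, 0.3, -0.4, 0.1, -2.6, -0.001, -0.004, -0.0, 0.3, -0.3, 0.1, -2.6, -0.001, -0.005, -0.0, 0.3, -0.3, 0.0, -2.0, -0.001, -0.003, -0.0]
```

View pics/c_s10.png

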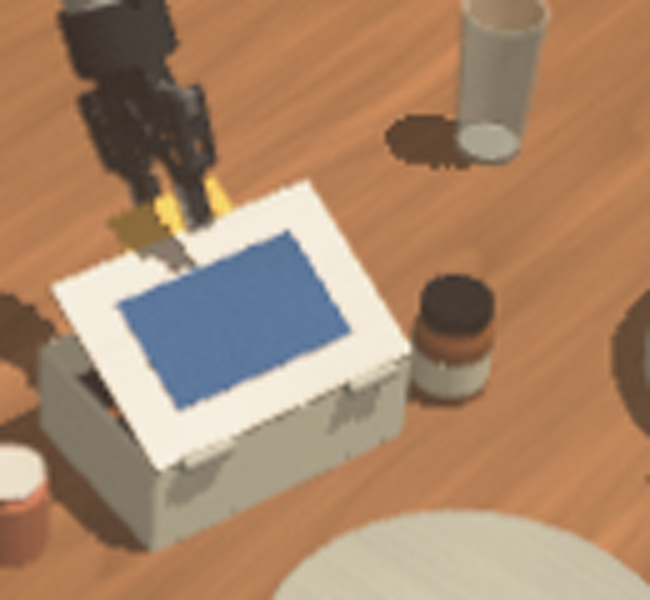

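The corners at (53,288) and (308,182) put the lid at ≈0.46 rad, carried on the lower finger with the upper finger clear. I continue more slowly.

Request:
play_rows(
  commands=[0.3,-2.2,0.5,-3,0,-0.005,0,0.3,-2,0.4,-3.7,-0.001,-0.007,0,0.3,-2,0.4,-3.7,-0.001,-0.007,0,0.3,-1.8,0.4,-3.8,-0.002,-0.007,0,0.3,-1.7,0.4,-3.8,-0.001,-0.007,0,0.3,-1.6,0.3,-3.9,-0.002,-0.007,0,0.3,-1.6,0.3,-3.9,-0.001,-0.007,0,0.3,-1.4,0.3,-3.9,-0.002,-0.007,0,0.3,-1.3,0.2,-4,-0.001,-0.007,0,0.3,-1.2,0.3,-4,-0.001,-0.007,0],
)

```text
t: 16.6
tcp_pos: [503.4, 73.9, 128.1]
tool_rot: [0.738, 0.603, 0.192, 0.236]
force: [-1.5, 0.4, -1.2]
grip_width: 0.646
grasp_force: 0.5
```

```bash
python3 - <<'E'
from h import *
delta(*plan(27.5))
a=save('scene','s11.png'); print(w('scene','lip'),w('top','lip'))
rows([plan(i) for i in (28.2,28.8,29.4,30,30.6,31.1,31.6,32.1)],.3)
E
```

```text
t 16.6 tcp [503.4  73.9 128.1] q [ 0.31  0.06 -0.76  0.19 -0.29  2.  ] F [-1.5  0.4 -1.2] g 0.65
shift [-1.   0.2  0.3] turn [0.002 0.004 0.002] | 0.3
[(0.92, [479.6, 85.3, 120.2])] []
8 rows [0.3, -1.2, 0.5, -2.6, 0.001, -0.004, 0.001, 0.3, -0.8, 0.2, -3.1, -0.001, -0.006, 0.0, 0.3, -0.7, 0.1, -3.0, -0.001, -0.005, 0.0, 0.3, -0.6, 0.2, -3.1, -0.001, -0.005, 0.0, 0.3, -0.6, 0.1, -3.0, -0.001, -0.005, 0.0, 0.3, -0.5, 0.1, -2.6, -0.001, -0.005, 0.0, 0.3, -0.4, 0.0, -2.6, -0.001, -0.004, 0.0, 0.3, -0.3, 0.1, -2.5, -0.001, -0.005, 0.0]
```

Request:
play_rows(
  commands=[0.3,-1.2,0.3,-2.8,-0.001,-0.005,0,0.3,-0.8,0.2,-3.1,-0.001,-0.006,0,0.3,-0.7,0.1,-3,-0.001,-0.005,0,0.3,-0.6,0.2,-3.1,-0.001,-0.005,0,0.3,-0.6,0.1,-3,-0.001,-0.005,0,0.3,-0.5,0.1,-2.6,-0.001,-0.005,0,0.3,-0.4,0,-2.6,-0.001,-0.004,0,0.3,0,0,0,0,0,0],
)

```text
t: 17.75
tcp_pos: [498.3, 75.0, 107.7]
tool_rot: [0.734, 0.599, 0.202, 0.248]
force: [-0.6, 0.2, -2.9]
grip_width: 0.65
grasp_force: 0.9
```

```bash
python3 - <<'E'
from h import *
delta(*plan(31.6))
print(w('scene','lip'))
lid('s12.png',(.15,.1,.05,0)); print(w('scene','lip'))
rows([plan(i) for i in (32,32.4,32.8,33.2,33.5,33.8,34.1,34.4,34.7,35)],.3)
E
```

```text
t 17.75 tcp [498.3  75.  107.7] q [ 0.33  0.1  -0.83  0.06 -0.31  2.  ] F [-0.6  0.2 -2.9] g 0.65
shift [-0.4  0.1 -0.1] turn [0.002 0.002 0.001] | 0.2
[(0.92, [479.6, 85.3, 120.2])]
0.15 [[35.0, 326.0], [282.0, 212.0]]
0.1 [[35.0, 332.0], [280.0, 218.0]]
0.05 [[34.0, 340.0], [278.0, 225.0]]
0 [[34.0, 347.0], [278.0, 233.0]]
[(0.95, [474.5, 83.8, 94.3])]
10 rows [0.3, -0.8, 0.1, -2.4, 0.001, -0.002, 0.001, 0.3, -0.3, 0.1, -2.1, -0.001, -0.003, 0.0, 0.3, -0.2, 0.0, -2.0, -0.001, -0.004, 0.0, 0.3, -0.2, 0.1, -2.1, -0.0, -0.003, 0.0, 0.3, -0.2, 0.0, -1.5, -0.001, -0.003, 0.0, 0.3, -0.1, 0.0, -1.6, -0.0, -0.002, 0.0, 0.3, -0.1, 0.1, -1.5, -0.001, -0.003, 0.0, 0.3, -0.1, -0.0, -1.6, -0.0, -0.003, 0.0, 0.3, -0.1, 0.0, -1.5, -0.001, -0.002, 0.0, 0.3, -0.1, 0.0, -1.6, -0.001, -0.003, 0.0]
```

View pics/c_s12.png

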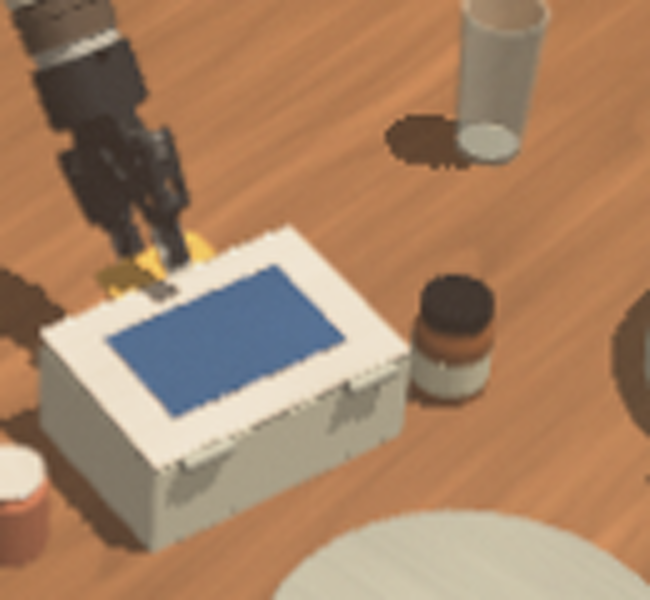

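The lid is at ≈0.08 rad, with the wrist bearing 2.9 N. Now the last slow millimetres, continuing slightly past shut.

Request:
play_rows(
  commands=[0.3,-0.5,0,-2,0,-0.002,0,0.3,-0.3,0.1,-2,-0.001,-0.003,0,0.3,-0.2,0,-2,-0.001,-0.003,0,0.3,-0.2,0,-2,0,-0.003,0,0.3,-0.2,0,-1.5,-0.001,-0.003,0,0.3,-0.1,0,-1.5,0,-0.002,0,0.3,-0.1,0,-1.5,-0.001,-0.003,0,0.3,-0.1,0,-1.5,0,-0.003,0,0.3,-0.1,0,-1.5,-0.001,-0.002,0,0.3,0,0,-1.5,0,-0.003,0],
)

```text
t: 19.15
tcp_pos: [497.2, 75.1, 91.4]
tool_rot: [0.73, 0.596, 0.211, 0.259]
force: [-0.3, 0.5, 0.5]
grip_width: 0.648
grasp_force: 0.0
```

```bash
python3 - <<'E'
from h import *
delta(*plan(35))
lid('s13.png',(.05,.03,0)); print(w('scene','lip'))
s=manip.get_state();print(R.from_quat(s['tool_rot']).as_matrix()[:,2].round(3), s['grasp_force'])
a=cv2.imread('pics/c_s13.png');cv2.imwrite('pics/d13.png',cv2.resize(a[150:450,0:350],None,fx=2,fy=2))
E
```

```text
t 19.15 tcp [497.2  75.1  91.4] q [ 0.34  0.14 -0.88 -0.06 -0.33  2.01] F [-0.3  0.5  0.5] g 0.65
shift [-0.9  0.3 -1.3] turn [0.    0.001 0.002] | 0.1
0.05 [[34.0, 340.0], [278.0, 225.0]]
0.03 [[34.0, 342.0], [278.0, 228.0]]
0 [[34.0, 347.0], [278.0, 233.0]]
[(0.7, [474.5, 86.3, 82.8])]
[ 0.616 -0.127 -0.778] 0.0
```

View pics/d13.png

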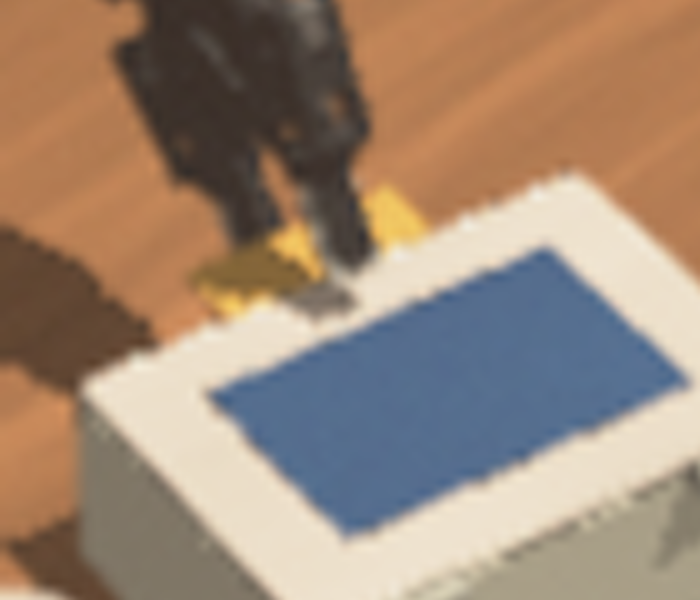

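The lid lies flush, its front-left corner is at (85,385), and the force is zero. I back the hand straight out and then up.

Request:
play_rows(
  commands=[0.3,-5,1,0,0,0,0,0.3,-10,2,0,0,0,0,0.3,-12,2.4,0,0,0,0,0.3,-15,3,2,0,0.05,0,0.3,-15,3,10,0,0.08,0,0.3,-10,2,30,0,0.08,0,0.3,0,0,40,0,0.08,0,0.3,0,0,40,0,0,0,0.3,0,0,30,0,0,0,0.3,0,0,0,0,0,0],
)

```text
t: 20.5
tcp_pos: [430.8, 89.2, 245.9]
tool_rot: [0.753, 0.627, 0.106, 0.17]
force: [-0.1, -0.2, 0.0]
grip_width: 0.647
grasp_force: 0.0
```

```bash
python3 - <<'E'
from h import *
delta(*plan(35))
lid('s14.png',(.03,0))
for n in('lip','jar','tin'): print(n,w('scene',n))
E
```

```text
t 20.5 tcp [430.8  89.2 245.9] q [ 0.37 -0.12 -0.45  0.91 -0.25  2.08] F [-0.1 -0.2  0. ] g 0.65
shift [  65.4  -13.8 -155.8] turn [-0.001 -0.285  0.001] | 16.3
0.03 [[34.0, 342.0], [278.0, 228.0]]
0 [[34.0, 347.0], [278.0, 233.0]]
lip [(0.81, [477.9, 85.3, 83.0])]
jar [(0.91, [664.8, 219.9, -0.3]), (0.36, [607.2, -492.5, 4.2])]
tin [(0.54, [544.3, -120.9, 1.8]), (0.32, [474.6, 84.5, 83.8])]
```

View pics/c_s14.png

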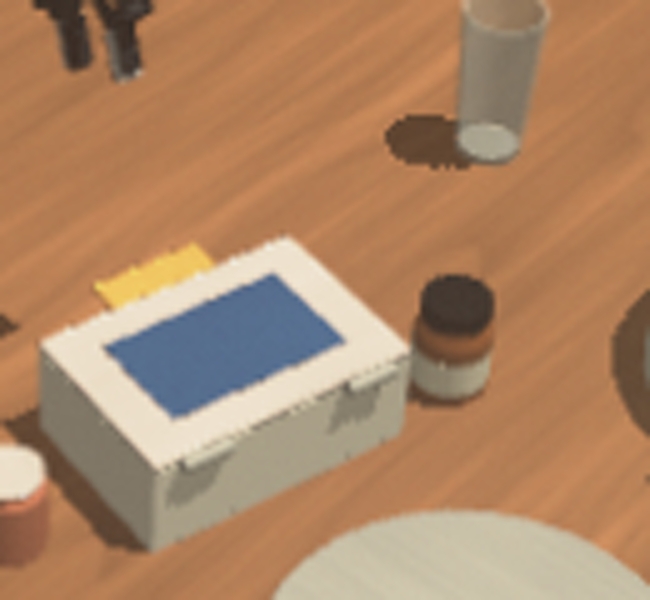

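The lid lies fully shut, with its corners at (42,345) and (288,237). The jar and tin are unmoved and the hand is clear.

```bash
python3 -c "
from station import manip; print(manip.finish_job())"
```

```text
the job is handed in; nothing more can be done
None
```

The case is shut and handed in: the lid was tipped from behind, came to rest on the finger at about 1.08 rad, and was lowered by its lip until it lay flush; the jar and tin are where they stood, and the hand is clear.

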